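Unlock the bench power box with the blue service key

ROBOT

A 6-joint arm with a two-finger parallel gripper is mounted at the origin on the work surface. World frame = base frame: x ahead of the robot, y to its left, z up, the work surface at z = 0. Lengths are in m, angles in degrees, forces in N, time in s.
With the tool pointing down it reaches from about 0.35 to 0.875 m from the base axis. Payload 4.2 kg.
Tool frame: the origin (TCP) lies midway between the tips of the shut fingers; the grasp point (between the pads) lies 19 mm behind it; x points along the fingers, y is the direction in which the jaws open and shut, and the axes are right-handed (so a half turn about x gives the same grasp; the last joint's range is limited). The gripper opens to 87 mm and grips with 3 to 60 N. Pads are 19 mm wide; open, the fingers measure 117 mm over their backs; the gripper's body (75 mm by 190 mm) begins 51 mm behind the grasp point.
Start: joints at [-58.808, 22.042, 0.453, 0, -68.411, -14.817], TCP at [0.176, -0.6, 0.223] pointing down, gripper open.
Joint ranges: [-179.83, 179.83], [-69.29, 118.12], [-61.27, 80.66], [-181.25, 117.63], [-171.15, -9.14], [-177.46, 177.46]. Speed limits (degrees/s): [159.86, 159.86, 180, 180, 180, 180].

INTERFACE

Orientations are given as a 3x3 rotation matrix whose columns are the frame's x, y, z axes.
In Python, from station import r gives the robot as it stands.
- The arm moves only by the tool play_rows, never from a script. Its argument "plan" is a list that holds one entry, the list of rows, each a list of 6 numbers: the shift along the tool's x, y, z in cm, then the turn, a rotation vector about the tool's x, y, z in units of 10 degrees (1.0 is 10 degrees). A call has 1 to 5 rows; each row is the pose to reach, as a shift and turn from the pose commanded when the call began, along the tool's axes at that moment; what a row does not reach only later rows make up. A row lasts 1/8 s, in which the tool goes at most 62.5 mm and 10.7 degrees, less where a joint would pass 70% of its speed; a pose out of reach is approached as far as the arm can. A call with a gripper value outside its range is refused whole. "hand" is the opening, from 0 (shut) to 1 (fully open), set as the call begins (left out, the last holds). The fingers move at their own pace and stop on an object; the grip force is fixed at half the most. Time passes only in rows, so rows that repeat a pose let the fingers close. It gives the time, the measured TCP pose, the force and the opening at its end, in the units of the state.
- r.sense(): the state, without advancing time (a new reading comes with each control period).
- r.capture(name): name is "scene" or "top" or "wrist"; returns (picture, depth): 420x560x3 uint8, blue, green, red; 420x560 float32, m along the optical axis (not along the pixel's ray), 0 where there is no reading.
- r.get_calibration(name): a dict with "vfov" (degrees; the focal length in pixels is half the picture's height over the tangent of half this angle, whatever the lens; pixels are square), "cx", "cy" (the principal point, pixels), "rvec" (rotation vector, rad) and "tvec" (3), from world to camera coordinates, as OpenCV has them. Camera axes: x right, y down, z forward; pixel columns grow to the right and rows downward; lengths in m; the calibration is good to about 2 mm. A picture is of the moment at which its call begins: read the wrist's pose just before it. get_calibration takes no time and is no camera call; for the wrist camera it gives the pose at the moment of the call.
- r.finish_job(): hands the job in, once; it reports no verdict.
The state is a dict: "time_s": time; "joints": joint angles; "joint_velocities": joint speeds; "effort": joint torques, N m; "tcp_pos": TCP position; "ee_rot": TCP orientation; "wrist_force": force on the tool from outside, world axes, zero at the start; "moment": the same for the moment, N m; "gripper_width": opening from 0.0 (shut) to 1.0 (fully open).
Only numpy, scipy, OpenCV 4.12 (cv2) and the standard library are available. Lean on these libraries where they do the work, as an engineer would, in place of code of your own. Each camera call takes 0.05 s, during which the arm holds its last target.

TASK

Take the blue-handled service key out of the wooden key stand and push its blade fully home into the slot of the brass lock on the grey power box, until its steel collar sits down on the brass. Then turn the key a quarter turn clockwise (seen from above), so that the hidden bolt draws back and the little window turns from red to green, and leave the key standing in the lock. Leave the white-handled key in its hole.

Things in the scene. Friction and masses are not known exactly. Their poses are not given: they have to be found in the camera images.
- key_blue: Blue-handled key, upright in a round hole of the wooden stand (45 mm tall). Origin: centre of the underside of its steel collar, resting on the stand; z up. Collar 40 mm across, 4 thick; on it a bar handle 54 long (x), 14 thick (y), reaching 4 to 46 mm above origin: pinch the 14. Below: blade 30 mm long, 24 (x) by 8 (y), last 8 mm 16 by 6; fits either way round (half turn). 70 g, +-30%.
- key_white: Bystander: key of the same size and axes with a white handle and a round shank 24 mm across, in the stand's other hole, 90 mm from the blue one; which hole holds which key varies.
- keyway (a point): Centre of the slot mouth on the brass lock's level top, 100 mm above the bench, 10 mm above the grey box's top. x along the slot, y across, z up; turns with the barrel (52 x 36 mm, in a blue-rimmed well). Slot 30 x 14 mm, 36 deep, mouth bevelled to 40 x 24. A key has about 15 degrees of play before the barrel follows; it turns stiffly (0.05 N m), clockwise only, up to 83 degrees, and stays put.
- bolt (a joint): How far the hidden bolt in the power box has drawn back, m: 0 locked (window on the box top red), 0.020 fully back (green). Follows the barrel: 13.8 mm per radian of clockwise turn.

How it is judged (in metres and radians):
On the way:
1. the blue key is fully home in the lock (collar within 8 mm of the brass face, within 12 mm of its centre, upright within 12 degrees) while the bolt is still locked (drawn back less than 6 mm) (z of key_blue in the frame of keyway between -0.008 and 0.008 m and horizontal distance between key_blue and keyway below 0.012 m and angle between key_blue's own z axis and vertical below 0.21 rad and value of joint bolt below 0.006 m), for 0.1 s.
At the end, for the whole second after the job is handed in: The bolt is drawn back more than 12.5 mm (barrel turned about 52 degrees or more), and the blue key rests in the lock: collar within 8 mm of the brass face, within 12 mm of its centre, upright within 12 degrees, at rest (value of joint bolt above 0.0125 m and z of key_blue in the frame of keyway between -0.008 and 0.008 m and horizontal distance between key_blue and keyway below 0.012 m and angle between key_blue's own z axis and vertical below 0.21 rad and linear speed of key_blue below 0.02 m/s); the robot touches nothing.
It fails at once if the white key is taken out or moved more than 20 mm (distance of key_white from where it was at the start of the episode above 0.02 m).
It also fails if it takes over 51 s, if anything falls off the work surface, if the arm or the gripper's body presses on something with over 40 N, if the wrist force passes 120 N, or if a joint passes its speed limit or range.

## Working session

There is one attempt and no reset: what is moved stays moved. The work goes in short steps, Python scripts to look and compute and a tool call to move; the robot and the scene stay as the last step left them, time stands still between calls to the robot, and variables do not carry over. Pictures are saved under pics/ and viewed, and the job is handed in when it is done.

Besides the shell and the picture viewer there is one more tool, called after "Request:" as a command line: name --argument value ..., lists and objects as JSON in quotes. play_rows: Moves the arm, as the interface text tells. Its arguments: {"type":"object","properties":{"plan":{"type":"array","items":{"type":"array","items":{"type":"array","items":{"type":"number"}}}},"hand":{"type":"number"}},"required":["plan"]}

```bash
ls; mkdir -p pics; python3 - <<'E'
from station import r
import cv2
print(r.sense())
for n in ("scene","top"):
    p,d=r.capture(n); cv2.imwrite(f"pics/{n}0.png",p); print(n,r.get_calibration(n), (d>0).mean())
E
```

```text
pics
{'time_s': 0.0, 'joints': array([-5.88080653e+01,  2.20886440e+01,  3.78803861e-01, -2.87493944e-02,
       -6.84113970e+01, -1.48152422e+01]), 'joint_velocities': array([ 0.01512635,  0.06889059,  0.01653457, -0.05951174,  0.06683904,
        0.04981265]), 'effort': array([ 9.82558449e-04, -3.90669930e+01,  1.87411666e+01,  4.22005489e+00,
        1.08857278e-02, -1.95642829e-04]), 'tcp_pos': array([ 0.17604669, -0.59905372,  0.22147587]), 'ee_rot': array([[-6.96737398e-04, -2.81772829e-01,  9.59480895e-01],
       [ 2.05169660e-03,  9.59478705e-01,  2.81773676e-01],
       [-9.99997653e-01,  2.16488595e-03, -9.03923403e-05]]), 'wrist_force': array([ 0.19335754, -0.4027889 , -0.26088929]), 'moment': array([-0.02101914,  0.08637762,  0.04020235]), 'gripper_width': 1.0017327485785135}
scene {'vfov': 45.34819396174969, 'cx': 281.717037868995, 'cy': 209.67723580788447, 'rvec': array([ 2.195115  ,  0.87895123, -0.3715039 ]), 'tvec': array([-0.43071221, -0.16850413,  1.39394159])} 0.9956972789115647
top {'vfov': 44.0247322944975, 'cx': 276.58356347293415, 'cy': 210.70954175901974, 'rvec': array([ 2.14635137, -2.10677997,  0.18195736]), 'tvec': array([0.01054584, 0.59713098, 1.0931694 ])} 0.9957908163265307
```

View pics/scene0.png

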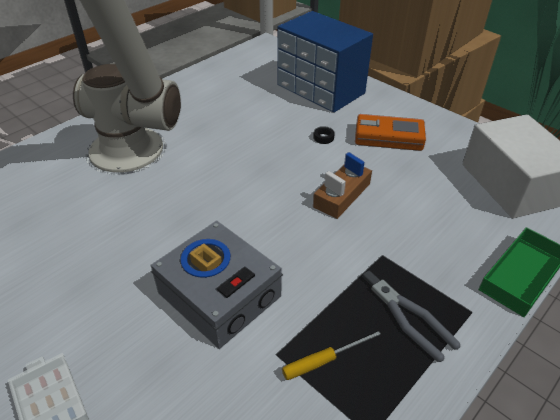

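View pics/top0.png

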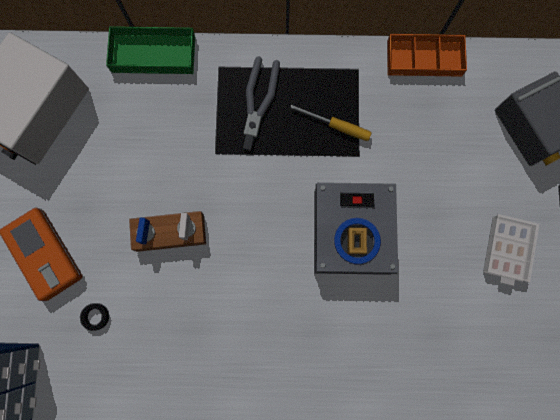

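The scene view shows the blue key at about (354,165), the white one at (335,185) and the lock at (206,258). In the top view the blue key is at (142,231), the white one at (186,225) and the brass slot at (358,240), with the window red at (357,200). Next I'll zoom in and measure.

```bash
cat > h.py <<'E'
import numpy as np, cv2
from station import r
def K(c):
    f=210/np.tan(np.radians(c['vfov']/2)); return np.array([[f,0,c['cx']],[0,f,c['cy']],[0,0,1]])
def RT(c): return cv2.Rodrigues(np.array(c['rvec']))[0],np.array(c['tvec'])
def ray(c,uv):
    R,t=RT(c); uv=np.atleast_2d(uv).astype(float)
    d=np.c_[uv,np.ones(len(uv))]@np.linalg.inv(K(c)).T@R
    return -R.T@t,d
def onz(c,uv,z):
    o,d=ray(c,uv); return o+d*((z-o[2])/d[:,2])[:,None]
def tri(c1,u1,c2,u2):
    o1,d1=ray(c1,u1);o2,d2=ray(c2,u2);d1=d1[0];d2=d2[0]
    s=np.linalg.lstsq(np.c_[d1,-d2],o2-o1,rcond=None)[0]
    a=o1+s[0]*d1;b=o2+s[1]*d2
    return (a+b)/2,np.linalg.norm(a-b)
def cloud(c,d,m):
    v,u=np.nonzero(m&(d>0)); o,dr=ray(c,np.c_[u,v]); return o+dr*d[v,u][:,None]
def proj(c,P):
    R,t=RT(c); q=(np.atleast_2d(P)@R.T+t)@K(c).T; return q[:,:2]/q[:,2:]
E
python3 - <<'E'
from h import *
for n,bx in (("top",[(120,200,220,260),(300,170,410,290)]),("scene",[(300,140,390,220),(145,220,290,345)])):
    p,d=r.capture(n); c=r.get_calibration(n); hsv=cv2.cvtColor(p,cv2.COLOR_BGR2HSV)
    np.savez(f"cap_{n}.npz",p=p,d=d)
    for i,(a,b,e,f) in enumerate(bx):
        cv2.imwrite(f"pics/{n}_crop{i}.png",cv2.resize(p[b:f,a:e],None,fx=5,fy=5,interpolation=cv2.INTER_CUBIC)[:600,:800])
    bl=cv2.inRange(hsv,(105,120,40),(130,255,255))>0
    br=cv2.inRange(hsv,(12,120,80),(30,255,255))>0
    for nm,m,bxx in (("blue",bl,bx[0]),("rim",bl,bx[1]),("brass",br,bx[1])):
        k=np.zeros_like(m);a,b,e,f=bxx;k[b:f,a:e]=m[b:f,a:e]
        X=cloud(c,d,k); v,u=np.nonzero(k)
        print(n,nm,k.sum(),u.mean(),v.mean(),'med',np.median(X,0),'z pct',np.percentile(X[:,2],[5,50,90,97]))
        if nm!="rim":
            zt=np.percentile(X[:,2],95);T=X[X[:,2]>zt-.008]
            rc=cv2.minAreaRect((T[:,:2]*1000).astype(np.float32)); print('  top',len(T),T.mean(0),rc)
E
```

```text
top blue 176 140.83522727272728 230.20454545454547 med [0.54332683 0.30846424 0.09019494] z pct [0.07097293 0.09019494 0.09324767 0.09461208]
  top 156 [0.54414139 0.30924792 0.09064061] ((543.5865478515625, 309.8275146484375), (14.24065113067627, 51.792301177978516), 84.15641021728516)
top rim 809 356.91470951792337 240.52533992583437 med [ 0.52863557 -0.14876662  0.09461552] z pct [0.08950228 0.09461552 0.09710009 0.09840476]
top brass 341 357.6891495601173 240.03812316715542 med [ 0.52919978 -0.15100617  0.09932159] z pct [0.09450231 0.09932159 0.10225785 0.10349205]
  top 316 [ 0.52850194 -0.14893513  0.09957775] ((529.6099853515625, -148.84107971191406), (51.62289810180664, 36.7003173828125), 0.6448088884353638)
scene blue 291 354.02061855670104 163.95876288659792 med [0.54985735 0.30231381 0.07727249] z pct [0.05493121 0.07727249 0.09120981 0.09216562]
  top 99 [0.5480062  0.30497078 0.08943407] ((546.8751831054688, 306.2198791503906), (14.898873329162598, 50.9518928527832), 81.9139404296875)
scene rim 744 204.91129032258064 257.872311827957 med [ 0.53288593 -0.15430996  0.0949788 ] z pct [0.09170935 0.0949788  0.09666064 0.09760532]
scene brass 408 206.3406862745098 256.46813725490193 med [ 0.5343076  -0.14865831  0.09872561] z pct [0.08561016 0.09872561 0.10105707 0.10206518]
  top 335 [ 0.53164716 -0.15045336  0.0989538 ] ((530.1390380859375, -150.88507080078125), (53.55097198486328, 37.64542770385742), 0.8232000470161438)
```

```bash
python3 - <<'E'
import cv2,numpy as np
a=[cv2.imread(f"pics/{n}_crop{i}.png") for n in("top","scene") for i in (0,1)]
a=[cv2.resize(x,(400,300)) for x in a]
cv2.imwrite("pics/m.png",np.vstack([np.hstack(a[:2]),np.hstack(a[2:])]))
E
```

```text
(no output)
```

View pics/m.png

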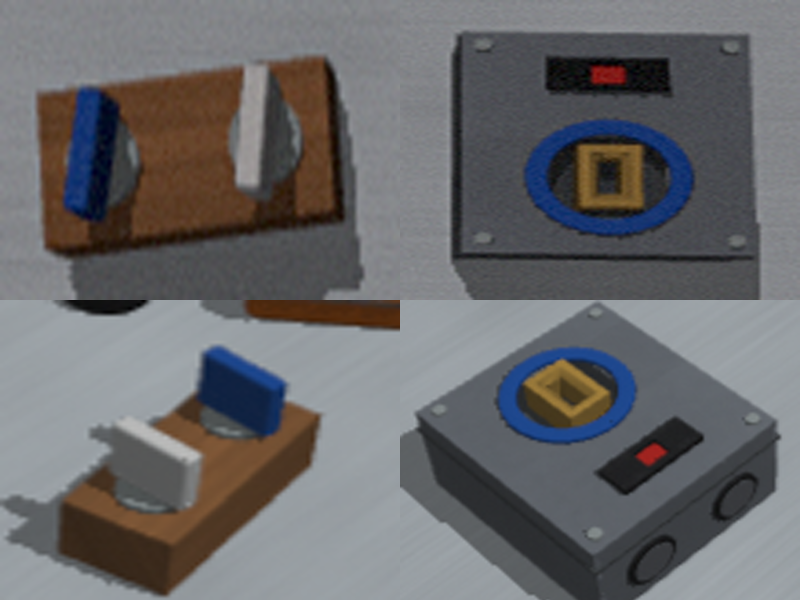

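The masks place the blue key at about (0.545, 0.308) with its handle at about −6 to −8°. The slot is at about (0.530, −0.150) and runs along world x. I'll write a helper that works out the moves, then go via a waypoint to a hover above the key.

```bash
cat >> h.py <<'E'
from scipy.spatial.transform import Rotation as Ro
def Rdown(yaw):  # tool x down, tool y at yaw (deg)
    a=np.radians(yaw); x=np.array([0,0,-1.]);y=np.array([np.cos(a),np.sin(a),0]); return np.c_[x,y,np.cross(x,y)]
def go(pos,yaw,s=None):
    s=s or r.sense(); R=s['ee_rot']; 
    sh=R.T@(np.array(pos)-s['tcp_pos'])*100
    tv=Ro.from_matrix(R.T@Rdown(yaw)).as_rotvec(degrees=True)/10
    y=np.degrees(np.arctan2(R[1,1],R[0,1]))
    print('t',s['time_s'],'tcp',s['tcp_pos'].round(4),'yaw',round(y,2),'j',s['joints'].round(1),'F',s['wrist_force'].round(1),'w',round(float(s['gripper_width']),3))
    print(' shift cm',sh.round(2),'turn',tv.round(2))
E
python3 -c "
from h import *
go((.45,-.3,.22),156.4)"
```

```text
t 0.2 tcp [ 0.1761 -0.5993  0.2219] yaw 106.37 j [-58.8  22.1   0.4  -0.  -68.4 -14.8] F [-0.1  0.3  0.3] w 0.997
 shift cm [ 0.21 21.   34.71] turn [-5.    0.   -0.01]
```

Request:
play_rows --plan '[[[0,4,6.5,-1,0,0],[0,7,11.6,-2,0,0],[0,10.5,17.4,-3,0,0],[0,14,23.2,-4,0,0],[0,17.5,29,-5,0,0]]]' --hand 1

```text
time_s: 0.82
tcp_pos: [0.3885, -0.3676, 0.2226]
ee_rot: [[0.0, -0.918, 0.396], [-0.0, 0.396, 0.918], [-1.0, -0.0, -0.0]]
wrist_force: [1.3, -0.4, -0.4]
gripper_width: 0.999
```

```bash
python3 -c "
from h import *
go((.545,.05,.22),210)"
```

```text
t 0.825 tcp [ 0.3885 -0.3676  0.2226] yaw 156.7 j [-26.   13.3 -12.2   0.  -64.5   2.7] F [ 1.3 -0.4 -0.4] w 0.999
 shift cm [ 0.26  2.14 44.55] turn [-5.33 -0.    0.  ]
```

Request:
play_rows --plan '[[[0,0.4,6.2,-1,0,0],[0,0.8,12.4,-2,0,0],[0,1.2,18.6,-3,0,0],[0,1.6,24.8,-4,0,0],[0,2,31,-5,0,0]]]'

```text
time_s: 1.45
tcp_pos: [0.4936, -0.0752, 0.2228]
ee_rot: [[0.001, -0.893, -0.45], [0.0, -0.45, 0.893], [-1.0, -0.0, -0.0]]
wrist_force: [1.1, 0.2, 0.4]
gripper_width: 1.002
```

```bash
python3 -c "
from h import *
go((.545,.308,.21),263)"
```

```text
t 1.45 tcp [ 0.4936 -0.0752  0.2228] yaw -153.28 j [ 10.    9.7 -16.8   0.  -63.5  16.7] F [1.1 0.2 0.4] w 1.002
 shift cm [  1.28 -21.82  31.92] turn [-5.63 -0.    0.  ]
```

Request:
play_rows --plan '[[[0,-3.5,5.1,-1,0,0],[0,-7,10.2,-2,0,0],[0,-10.5,15.3,-3,0,0],[0,-14,20.4,-4,0,0],[0.5,-17.4,25.5,-5,0,0]]]'

```text
time_s: 2.08
tcp_pos: [0.5361, 0.2307, 0.2179]
ee_rot: [[0.001, -0.23, -0.973], [0.001, -0.973, 0.23], [-1.0, -0.001, -0.001]]
wrist_force: [0.8, 0.4, 0.1]
gripper_width: 0.994
```

```bash
python3 -c "
from h import *
go((.545,.308,.21),263)"
```

```text
t 2.075 tcp [0.5361 0.2307 0.2179] yaw -103.27 j [ 39.2  18.2  -6.    0.  -65.7  37.5] F [0.8 0.4 0.1] w 0.994
 shift cm [ 0.8  -7.73  0.9 ] turn [-0.63 -0.01  0.  ]
```

Request:
play_rows --plan '[[[0.8,-4,0.5,-0.6,0,0],[0.8,-7.7,0.9,-0.6,0,0],[0.8,-7.7,0.9,-0.6,0,0],[0.8,-7.7,0.9,-0.6,0,0]]]'

```text
time_s: 2.58
tcp_pos: [0.545, 0.3051, 0.2092]
ee_rot: [[-0.001, -0.133, -0.991], [-0.001, -0.991, 0.133], [-1.0, 0.001, 0.001]]
wrist_force: [-0.9, 0.0, -0.1]
gripper_width: 1.001
```

```bash
cat > look.py <<'E'
import sys
from h import *
c=r.get_calibration("wrist");p,d=r.capture("wrist");n=sys.argv[1]
cv2.imwrite(f"pics/{n}.png",p);np.savez(f"cap_{n}.npz",p=p,d=d,**{k:np.array(v) for k,v in c.items()})
R,t=RT(c);print('cam at',-R.T@t,'fwd',R[2]);print((d>0).mean(),c['vfov'])
E
python3 look.py w1; python3 -c "
from h import *
go((.545,.308,.21),263)"
```

```text
cam at [0.61185898 0.29635765 0.37078575] fwd [-0.24435206  0.03167657 -0.96916906]
0.994421768707483 60.71157625080208
t 2.625 tcp [0.5451 0.3047 0.2095] yaw -97.66 j [ 44.   22.5  -0.7  -0.  -66.8  38.3] F [ 0.6 -0.4 -0.3] w 0.998
 shift cm [-0.05 -0.33  0.05] turn [-0.07  0.   -0.  ]
```

View pics/w1.png

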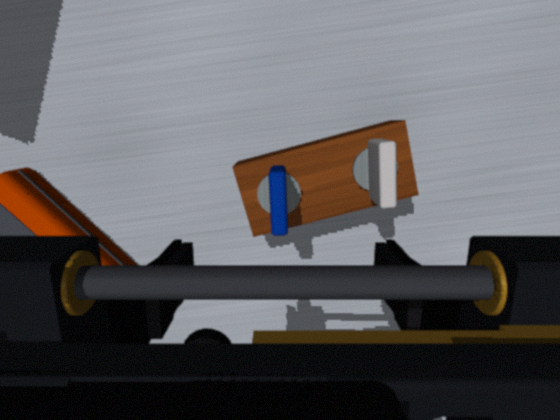

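The wrist view shows the blue handle upright at about (279,200), roughly centred between the fingers, with the white one at (382,173). I'll measure its position, height and yaw.

```bash
cat > meas.py <<'E'
import sys
from h import *
def ld(n):
    z=np.load(f"cap_{n}.npz"); c={k:z[k] for k in z.files if k not in 'pd'} if 'vfov' in z.files else r.get_calibration(n)
    return z['p'],z['d'],c
def top(p,d,c,m,dz=.006):
    X=cloud(c,d,m); zt=np.median(X[X[:,2]>np.percentile(X[:,2],85)-.008][:,2]); 
    T=X[abs(X[:,2]-zt)<dz]; rc=cv2.minAreaRect((T[:,:2]*1000).astype(np.float32))
    return zt,len(T),rc
if __name__=="__main__":
  for n,bx in (("top",(120,200,220,260)),("scene",(300,140,390,220)),("w1",(230,120,420,240))):
    p,d,c=ld(n);hsv=cv2.cvtColor(p,cv2.COLOR_BGR2HSV)
    bl=cv2.inRange(hsv,(105,120,40),(130,255,255)); k=np.zeros_like(bl);a,b,e,f=bx;k[b:f,a:e]=bl[b:f,a:e]
    X=cloud(c,d,k>0);print(n,(k>0).sum(),np.percentile(X[:,2],[2,25,50,75,98]).round(4),top(p,d,c,k>0))
    cn=max(cv2.findContours(k,0,2)[0],key=cv2.contourArea);rc=cv2.minAreaRect(cn);print(rc)
    bx=cv2.boxPoints(rc); 
    # rect long axis on top plane z=.091
    P=onz(c,bx,.091); print(P[:,:2].round(4).tolist(), P.mean(0))
    ctr=bx.mean(0); o,dr=ray(c,[ctr]);print(' dir',(dr/np.linalg.norm(dr)).round(3))
E
python3 meas.py
```

```text
top 176 [0.0636 0.0882 0.0902 0.0922 0.0954] (np.float64(0.09070264410540818), 160, ((543.5865478515625, 309.8275146484375), (14.24065113067627, 51.792301177978516), 84.15641021728516))
((140.5, 230.5), (25.0, 9.0), 90.0)
[[0.5688, 0.3203], [0.5692, 0.3011], [0.5158, 0.2977], [0.5154, 0.3167]] [0.54228465 0.3089312  0.091     ]
 dir [[ 0.128  0.26  -0.957]]
scene 291 [0.0541 0.0656 0.0773 0.088  0.0927] (np.float64(0.08923618747797601), 105, ((546.8751831054688, 306.2198791503906), (14.898873329162598, 50.9518928527832), 81.9139404296875))
((353.7472229003906, 163.90451049804688), (23.637956619262695, 14.521971702575684), 32.0053825378418)
[[0.5355, 0.2636], [0.5187, 0.3147], [0.584, 0.3089], [0.5986, 0.2594]] [0.55920934 0.28664214 0.091     ]
 dir [[-0.43   0.66  -0.616]]
w1 1143 [0.0709 0.0895 0.0902 0.0907 0.0917] (np.float64(0.09024610358395516), 1085, ((546.3280639648438, 309.2037353515625), (13.62656021118164, 53.63378143310547), 84.39363861083984))
((277.9162292480469, 200.48614501953125), (69.26153564453125, 17.057193756103516), 88.09085083007812)
[[0.5775, 0.3127], [0.5762, 0.2994], [0.5196, 0.305], [0.521, 0.3189]] [0.54857579 0.30900198 0.091     ]
 dir [[-0.218  0.044 -0.975]]
```

```bash
python3 -c "
from h import *
go((.546,.3088,.057),264.4)"
```

```text
t 2.625 tcp [0.5451 0.3047 0.2095] yaw -97.66 j [ 44.   22.5  -0.7  -0.  -66.8  38.3] F [ 0.6 -0.4 -0.3] w 0.998
 shift cm [15.25 -0.43 -0.04] turn [-0.21  0.   -0.  ]
```

Request:
play_rows --plan '[[[2,-0.4,0,-0.2,0,0],[5.5,-0.4,0,-0.2,0,0],[9,-0.4,0,-0.2,0,0],[10,-0.4,0,-0.2,0,0],[10,-0.4,0,-0.2,0,0]]]'

```text
time_s: 3.25
tcp_pos: [0.5462, 0.3088, 0.1099]
ee_rot: [[0.0, -0.099, -0.995], [-0.0, -0.995, 0.099], [-1.0, 0.0, -0.0]]
wrist_force: [0.7, -0.1, -0.2]
gripper_width: 1.001
```

```bash
python3 look.py w2; python3 -c "
from h import *
go((.546,.3088,.057),264.4)"
```

```text
cam at [0.61313583 0.30232133 0.27159173] fwd [-0.24430084  0.02361528 -0.96941189]
0.9945195578231293 60.71157625080208
t 3.3 tcp [0.5467 0.3094 0.1109] yaw -95.64 j [ 44.3  27.7  -7.6   0.  -54.6  40.1] F [0.8 0.  0. ] w 1.0
 shift cm [5.39 0.08 0.07] turn [-0.   -0.01  0.01]
```

View pics/w2.png

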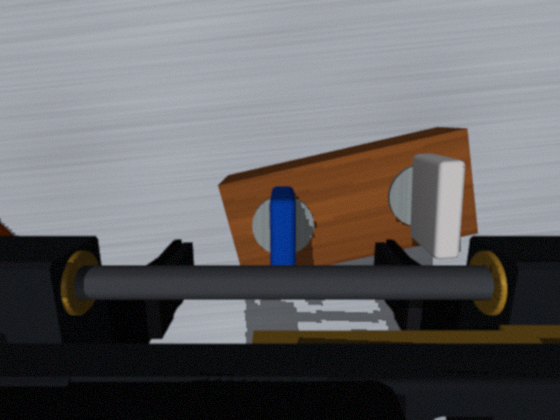

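The blue handle is centred between the fingertips (283 px against tips at about 192 and 375), and the white key is clear of the right finger. I'll descend and close.

Request:
play_rows --plan '[[[1.5,0,0,0,0,0],[3.5,0,0,0,0,0],[4.8,0,0,0,0,0],[5.4,0,0,0,0,0],[5.4,0,0,0,0,0]]]'

```text
time_s: 3.92
tcp_pos: [0.5459, 0.3095, 0.0554]
ee_rot: [[-0.0, -0.098, -0.995], [-0.0, -0.995, 0.098], [-1.0, 0.0, 0.0]]
wrist_force: [-0.4, 0.1, -0.3]
gripper_width: 1.003
```

Request:
play_rows --plan '[[[0,0,0,0,0,0],[0,0,0,0,0,0],[0,0,0,0,0,0],[0,0,0,0,0,0],[0,0,0,0,0,0]]]' --hand 0

```text
time_s: 4.55
tcp_pos: [0.5459, 0.3094, 0.0556]
ee_rot: [[0.0, -0.098, -0.995], [0.0, -0.995, 0.098], [-1.0, -0.0, -0.0]]
wrist_force: [-0.7, 0.5, -0.1]
gripper_width: 0.517
```

```bash
python3 look.py w3; python3 -c "
from h import *
go((.546,.3088,.157),264.4)"
```

```text
cam at [0.61283469 0.30290128 0.21727117] fwd [-0.24445048  0.02391091 -0.96936692]
0.9946173469387755 60.71157625080208
t 4.6 tcp [0.5459 0.3094 0.0556] yaw -95.63 j [ 44.3  31.2 -10.7   0.  -48.1  40.1] F [ 0.4 -0.2 -0. ] w 0.47
 shift cm [-10.14   0.06  -0.02] turn [-0. -0.  0.]
```

View pics/w3.png

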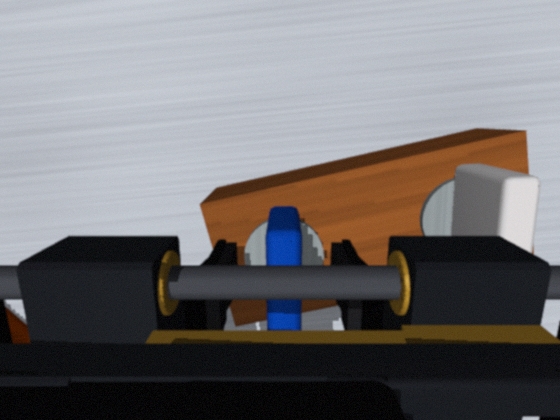

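The fingers are still closing evenly around the handle at (284,270), so I'll wait until they stop.

Request:
play_rows --plan '[[[0,0,0,0,0,0],[0,0,0,0,0,0],[0,0,0,0,0,0],[0,0,0,0,0,0],[0,0,0,0,0,0]]]' --hand 0

```text
time_s: 5.22
tcp_pos: [0.5458, 0.3094, 0.0555]
ee_rot: [[0.0, -0.098, -0.995], [0.0, -0.995, 0.098], [-1.0, -0.0, 0.0]]
wrist_force: [0.1, -0.6, 0.2]
gripper_width: 0.163
```

Request:
play_rows --plan '[[[0,0,0,0,0,0],[0,0,0,0,0,0]]]' --hand 0

```text
time_s: 5.48
tcp_pos: [0.5458, 0.3094, 0.0555]
ee_rot: [[-0.0, -0.098, -0.995], [-0.0, -0.995, 0.098], [-1.0, 0.0, 0.0]]
wrist_force: [2.0, -0.1, 0.8]
gripper_width: 0.157
```

It's gripped: an opening of 0.157 is about 13.7 mm. Lifting.

Request:
play_rows --plan '[[[-1,0,0,0,0,0],[-3,0,0,0,0,0],[-6,0,0,0,0,0],[-10,0,0,0,0,0],[-13.5,0,0,0,0,0]]]'

```text
time_s: 6.1
tcp_pos: [0.5459, 0.3095, 0.1928]
ee_rot: [[0.001, -0.098, -0.995], [0.001, -0.995, 0.098], [-1.0, -0.001, -0.001]]
wrist_force: [-0.4, 0.1, -1.5]
gripper_width: 0.159
```

```bash
python3 look.py w4; python3 -c "
from h import *
go((.53,-.15,.19),270.7)
p,d=r.capture('scene');cv2.imwrite('pics/s4.png',cv2.resize(p[60:260,270:470],None,fx=3,fy=3,interpolation=2))"
```

```text
cam at [0.6127635  0.30283009 0.35452372] fwd [-0.24341852  0.0246193  -0.96960885]
0.9947406462585034 60.71157625080208
t 6.15 tcp [0.5484 0.3108 0.1986] yaw -95.55 j [ 44.3  23.2  -1.4   0.2 -64.8  40.1] F [0.6 1.  3.4] w 0.158
 shift cm [ 0.57 46.05 -2.62] turn [-0.63 -0.05  0.04]
```

View pics/s4.png

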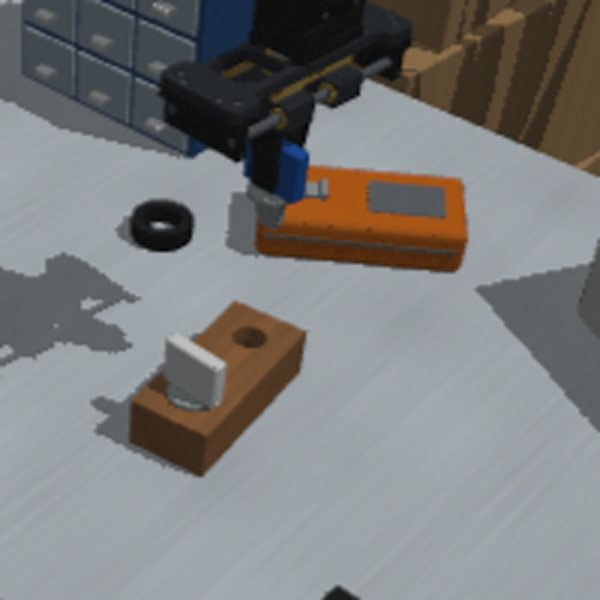

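View pics/w4.png

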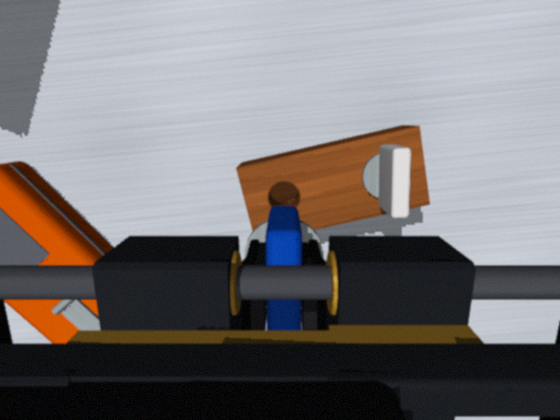

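The blue key is in hand, upright between the fingers, its hole is empty and the white key hasn't moved. I'll carry it to the lock.

Request:
play_rows --plan '[[[0,5,-0.3,0,0,0],[0,11,-0.7,-0.2,0,0],[0,17,-1,-0.3,0,0],[0,23,-1.3,-0.4,0,0],[0,29,-1.6,-0.6,0,0]]]'

```text
time_s: 6.82
tcp_pos: [0.5326, 0.0174, 0.1903]
ee_rot: [[-0.0, 0.008, -1.0], [0.0, -1.0, -0.008], [-1.0, -0.0, 0.0]]
wrist_force: [0.3, 0.4, -0.7]
gripper_width: 0.16
```

Request:
play_rows --plan '[[[0,5,0,0,0,0],[0,9,0,0,0,0],[0,11,0,0,0,0],[0,11,0,0,0,0],[0,11,0,0,0,0]]]'

```text
time_s: 7.45
tcp_pos: [0.5338, -0.0903, 0.1903]
ee_rot: [[-0.0, 0.007, -1.0], [0.0, -1.0, -0.007], [-1.0, -0.0, 0.0]]
wrist_force: [0.1, 0.6, -0.8]
gripper_width: 0.163
```

```bash
python3 look.py w5; python3 -c "
from h import *
go((.53,-.15,.19),270.7)
p,d=r.capture('scene');cv2.imwrite('pics/s5.png',cv2.resize(p[160:360,110:310],None,fx=3,fy=3,interpolation=2))"
```

```text
cam at [ 0.60121756 -0.0899192   0.35188921] fwd [-0.24618113 -0.00159581 -0.96922253]
0.9948511904761905 60.71157625080208
t 7.5 tcp [ 0.5339 -0.0901  0.1903] yaw -89.58 j [  7.6  15.5 -14.1  -0.  -60.4  82.8] F [-0.6  0.9 -0.8] w 0.16
 shift cm [0.03 5.99 0.44] turn [-0.03  0.    0.  ]
```

View pics/s5.png

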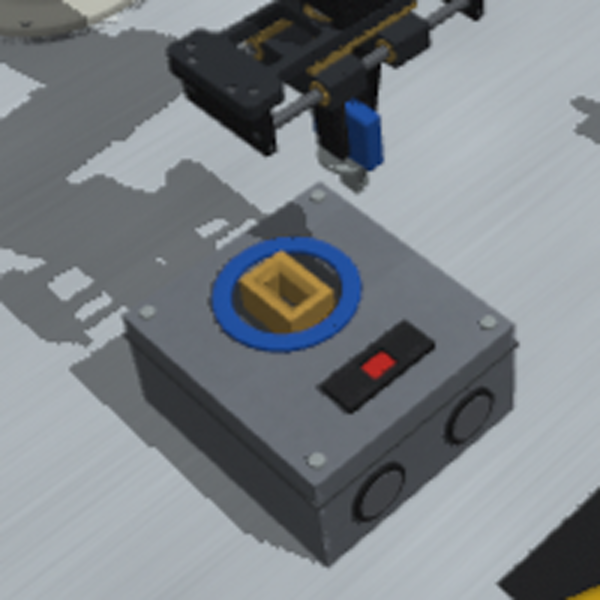

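View pics/w5.png

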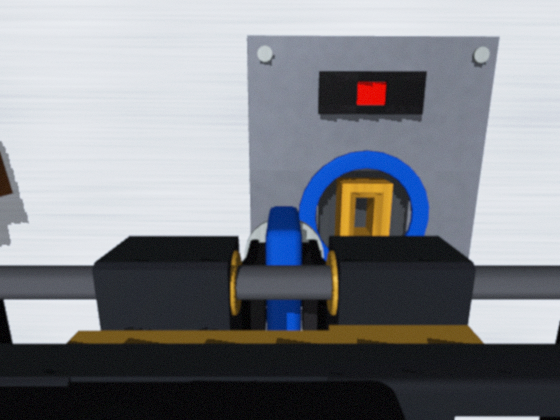

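The wrist view shows the barrel's far half at (365,180–236), its slot at about 355–377 px, the window red, and the key still gripped. I'll check the lock's centre from this view as well.

```bash
python3 - <<'E'
from meas import *
p,d,c=ld("w5");hsv=cv2.cvtColor(p,cv2.COLOR_BGR2HSV)
br=cv2.inRange(hsv,(12,120,80),(30,255,255)); k=np.zeros_like(br);k[165:236,320:420]=br[165:236,320:420]
X=cloud(c,d,k>0);T=X[X[:,2]>.095];print(len(T),np.median(T[:,2]),T.min(0),T.max(0))
rows={}
for v in (195,205,215,225):
    u=np.nonzero(k[v])[0]; P=onz(c,[[u[0]-.5,v],[u[-1]+.5,v]],.1); g=np.nonzero(np.diff(u)>2)[0]
    print(v,u[0],u[-1],[(u[i],u[i+1]) for i in g],P.round(4).tolist(),P.mean(0))
v=np.nonzero(k[:,365])[0];print(v[0],onz(c,[[365,v[0]-.5]],.1))
# blue key: far end at held height, also verify with depth
bl=cv2.inRange(hsv,(105,120,40),(130,255,255));k=np.zeros_like(bl);k[195:265,262:305]=bl[195:265,262:305]
X=cloud(c,d,k>0);print('key z',np.percentile(X[:,2],[5,50,95]),'T max',np.percentile(X,99,axis=0),'y',np.median(X[:,1]),'y1,99',np.percentile(X[:,1],[2,98]))
# two-view height of lock top: window centre etc.
for n in("top","scene"):
    pp,dd,cc=ld(n);h=cv2.cvtColor(pp,cv2.COLOR_BGR2HSV)
    m=cv2.inRange(h,(0,150,80),(5,255,255));m2=m.copy()*0
    a,b,e,f=(340,190,375,210) if n=="top" else (220,270,255,300); m2[b:f,a:e]=m[b:f,a:e];M=cv2.moments(m2,True);uv=(M['m10']/M['m00'],M['m01']/M['m00']);print(n,uv)
    m=cv2.inRange(hsv,(0,150,80),(5,255,255));m[120:]=0;M=cv2.moments(m,True);uw=(M['m10']/M['m00'],M['m01']/M['m00'])
    print('window tri with wrist',tri(cc,uv,c,uw))
E
```

```text
1886 0.09903745238353565 [ 0.51654796 -0.16839701  0.09500161] [ 0.55704419 -0.1317229   0.10144719]
195 336 392 [] [[0.5482, -0.1276, 0.1], [0.5485, -0.1685, 0.1]] [ 0.54838085 -0.14802294  0.1       ]
205 336 391 [(np.int64(355), np.int64(370))] [[0.5409, -0.1279, 0.1], [0.5412, -0.1684, 0.1]] [ 0.54100304 -0.14812355  0.1       ]
215 335 390 [(np.int64(354), np.int64(367))] [[0.5334, -0.1275, 0.1], [0.5337, -0.1682, 0.1]] [ 0.53351761 -0.14786181  0.1       ]
225 335 389 [(np.int64(353), np.int64(366))] [[0.5258, -0.1278, 0.1], [0.5261, -0.1681, 0.1]] [ 0.52592765 -0.14796271  0.1       ]
178 [[ 0.56104674 -0.14793916  0.1       ]]
key z [0.09489097 0.22389144 0.22589745] T max [ 0.56135247 -0.08295179  0.22638141] y -0.09076721904477035 y1,99 [-0.10474046 -0.08358826]
top (356.6170212765957, 199.48936170212767)
window tri with wrist (array([ 0.61838283, -0.15026058,  0.08879976]), np.float64(0.00151077080481334))
scene (235.58333333333334, 281.3)
window tri with wrist (array([ 0.61810717, -0.15021708,  0.09342194]), np.float64(0.0010100969668973992))
```

Request:
play_rows --plan '[[[0,2,0.1,0,0,0],[0,5,0.3,0,0,0],[0.5,6,0.35,0,0,0],[2,6,0.35,0,0,0],[3.5,6,0.35,0,0,0]]]'

```text
time_s: 8.18
tcp_pos: [0.5306, -0.1499, 0.1541]
ee_rot: [[-0.001, 0.007, -1.0], [0.0, -1.0, -0.007], [-1.0, -0.0, 0.001]]
wrist_force: [1.2, 0.6, -1.2]
gripper_width: 0.157
```

Request:
play_rows --plan '[[[0,0,0,0,0,0],[0,0,0,0,0,0]]]'

```text
time_s: 8.43
tcp_pos: [0.5313, -0.1504, 0.1555]
ee_rot: [[0.0, 0.008, -1.0], [-0.0, -1.0, -0.008], [-1.0, 0.0, -0.0]]
wrist_force: [0.0, 0.3, -1.2]
gripper_width: 0.158
```

```bash
python3 -c "
from h import *
go((.5305,-.15,.111),270.5)
p,d=r.capture('scene');q=cv2.resize(p[200:300,150:250],None,fx=6,fy=6,interpolation=2)
cv2.imwrite('pics/s6.png',q)"
```

```text
t 8.425 tcp [ 0.5313 -0.1504  0.1555] yaw -89.57 j [  1.   18.4 -15.5   0.  -56.2  89.4] F [ 0.   0.3 -1.2] w 0.158
 shift cm [ 4.45 -0.04  0.08] turn [-0.01 -0.   -0.  ]
```

View pics/s6.png

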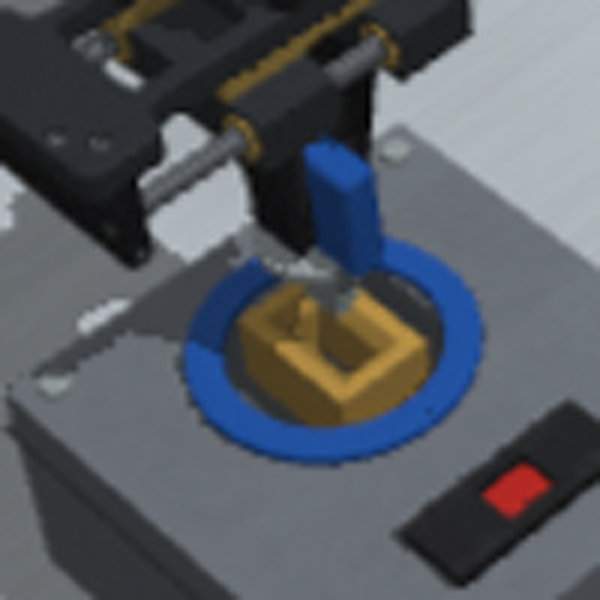

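The blade tip sits just above the slot in the scene crop: tip at about (345,305), slot at about (345,345). I'll insert in steps and watch the force.

Request:
play_rows --plan '[[[0.5,0,0.1,0,0,0],[1.1,0,0.1,0,0,0],[1.7,0,0.1,0,0,0],[2.3,0,0.1,0,0,0],[2.3,0,0.1,0,0,0]]]'

```text
time_s: 9.1
tcp_pos: [0.5295, -0.1508, 0.1318]
ee_rot: [[-0.002, 0.006, -1.0], [0.0, -1.0, -0.006], [-1.0, -0.0, 0.002]]
wrist_force: [0.1, 0.2, -0.7]
gripper_width: 0.157
```

Request:
play_rows --plan '[[[0.5,0,0,0,0,0],[1,0,0,0,0,0],[1.5,0,0,0,0,0],[1.9,0,0,0,0,0],[1.9,0,0,0,0,0]]]'

```text
time_s: 9.72
tcp_pos: [0.5297, -0.1508, 0.1131]
ee_rot: [[-0.001, 0.007, -1.0], [0.0, -1.0, -0.007], [-1.0, -0.0, 0.001]]
wrist_force: [0.6, -0.3, -0.4]
gripper_width: 0.159
```

```bash
python3 -c "
from h import *
go((.5305,-.15,.111),270.5)
p,d=r.capture('scene');q=cv2.resize(p[200:300,150:250],None,fx=6,fy=6,interpolation=2)
cv2.imwrite('pics/s7.png',q)"; python3 look.py w7
```

```text
t 9.725 tcp [ 0.5297 -0.1508  0.1131] yaw -89.62 j [  1.   21.  -18.6  -0.  -50.5  89.4] F [ 0.6 -0.3 -0.4] w 0.159
 shift cm [ 0.21 -0.08 -0.08] turn [-0.01  0.    0.  ]
cam at [ 0.5972822  -0.15033309  0.27504719] fwd [-0.24594356 -0.00186112 -0.96928236]
0.9945025510204082 60.71157625080208
```

View pics/s7.png

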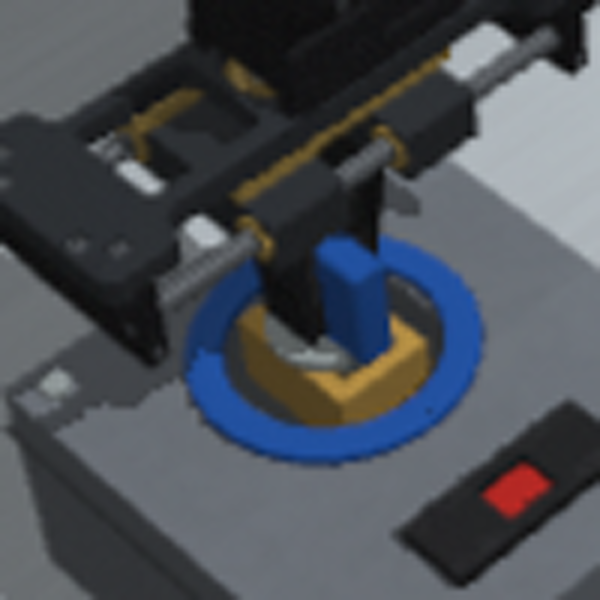

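View pics/w7.png

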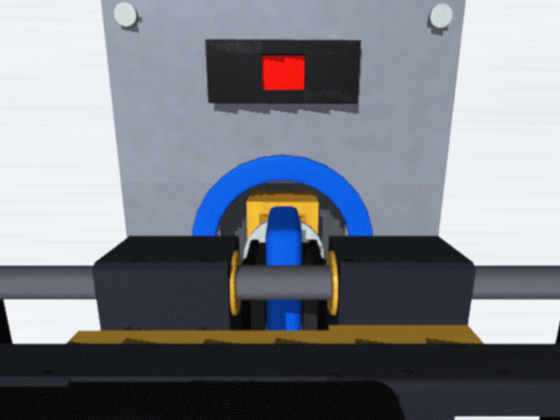

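The blade is in the slot with the collar close to the brass and no contact force yet. I'll press down until it seats.

Request:
play_rows --plan '[[[0.1,0,0,0,0,0],[0.2,0,0,0,0,0],[0.3,0,0,0,0,0],[0.3,0,0,0,0,0],[0.3,0,0,0,0,0]]]'

```text
time_s: 10.45
tcp_pos: [0.5299, -0.1508, 0.1105]
ee_rot: [[-0.0, 0.007, -1.0], [0.0, -1.0, -0.007], [-1.0, -0.0, 0.0]]
wrist_force: [0.1, -0.2, -1.2]
gripper_width: 0.162
```

Request:
play_rows --plan '[[[0.1,0,0,0,0,0],[0.2,0,0,0,0,0],[0.2,0,0,0,0,0]]]'

```text
time_s: 10.82
tcp_pos: [0.53, -0.1508, 0.1104]
ee_rot: [[0.001, 0.007, -1.0], [-0.001, -1.0, -0.007], [-1.0, 0.001, -0.001]]
wrist_force: [-3.5, 2.1, 9.5]
gripper_width: 0.157
```

The upward force is 9.5 N at z 0.1104, so the collar is on the brass. I'll ease off 1.5 mm and start turning clockwise, which is a positive turn about tool x.

Request:
play_rows --plan '[[[-0.15,0,0,0,0,0],[-0.15,0,0,0.5,0,0],[-0.15,0,0,1,0,0],[-0.15,0,0,1.5,0,0],[-0.15,0,0,2,0,0]]]'

```text
time_s: 11.45
tcp_pos: [0.5307, -0.1507, 0.1105]
ee_rot: [[0.002, -0.338, -0.941], [-0.0, -0.941, 0.338], [-1.0, -0.001, -0.002]]
wrist_force: [0.2, 1.4, 3.2]
gripper_width: 0.159
```

Request:
play_rows --plan '[[[0,0,0,0.5,0,0],[0,0,0,1,0,0],[0,0,0,1.5,0,0],[0,0,0,2,0,0],[0,0,0,2.5,0,0]]]'

```text
time_s: 12.08
tcp_pos: [0.5308, -0.1506, 0.1105]
ee_rot: [[0.002, -0.704, -0.71], [-0.0, -0.71, 0.704], [-1.0, -0.001, -0.001]]
wrist_force: [0.9, 0.9, 2.0]
gripper_width: 0.162
```

```bash
python3 -c "
from h import *
go((.5305,-.15,.111),175)
print(r.sense()['moment'])
p,d=r.capture('scene');q=cv2.resize(p[200:300,150:250],None,fx=6,fy=6,interpolation=2)
cv2.imwrite('pics/s8.png',q)"
```

```text
t 12.075 tcp [ 0.5308 -0.1506  0.1105] yaw -134.76 j [  1.   21.2 -18.7   0.  -50.   44.2] F [0.9 0.9 2. ] w 0.162
 shift cm [-0.05 -0.02  0.07] turn [ 5.02 -0.    0.01]
[0.31373233 0.1199947  0.10406409]
```

View pics/s8.png

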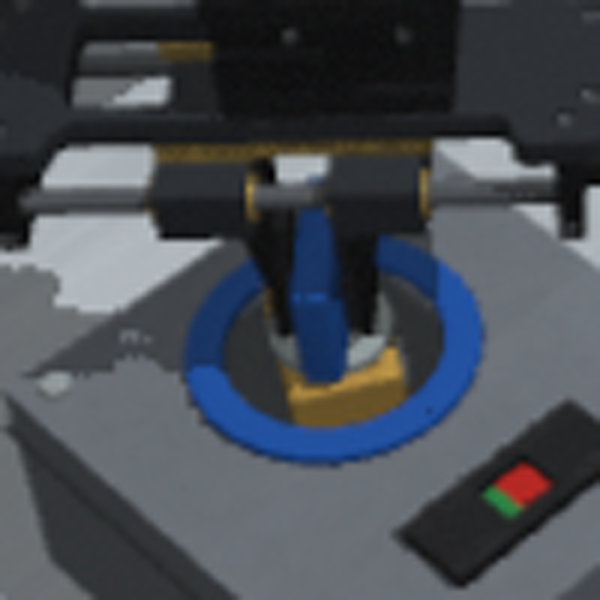

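The barrel is following and green is showing in the window at about (500,495). The collar is still on the brass, so I'll keep turning.

Request:
play_rows --plan '[[[0,0,0,0.5,0,0],[0,0,0,1,0,0],[0,0,0,1.5,0,0],[0,0,0,2,0,0],[0,0,0,2.5,0,0]]]'

```text
time_s: 12.75
tcp_pos: [0.5306, -0.1508, 0.1105]
ee_rot: [[0.001, -0.938, -0.347], [-0.0, -0.347, 0.938], [-1.0, -0.001, -0.001]]
wrist_force: [-0.3, 0.7, 2.2]
gripper_width: 0.16
```

Request:
play_rows --plan '[[[0,0,0,0.5,0,0],[0,0,0,1,0,0],[0,0,0,1.5,0,0],[0,0,0,2,0,0],[0,0,0,2.3,0,0]]]'

```text
time_s: 13.38
tcp_pos: [0.5303, -0.1509, 0.1105]
ee_rot: [[0.001, -0.999, 0.046], [-0.0, 0.046, 0.999], [-1.0, -0.001, -0.0]]
wrist_force: [0.6, -0.1, 3.2]
gripper_width: 0.161
```

```bash
python3 -c "
from h import *
go((.5305,-.15,.111),175)
print(r.sense()['moment'])
p,d=r.capture('scene');q=cv2.resize(p[200:300,150:250],None,fx=6,fy=6,interpolation=2)
cv2.imwrite('pics/s9.png',q)"
```

```text
t 13.375 tcp [ 0.5303 -0.1509  0.1105] yaw 177.36 j [  1.   21.1 -18.8   0.  -50.1  -3.6] F [ 0.6 -0.1  3.2] w 0.161
 shift cm [-0.05 -0.01  0.09] turn [ 0.24 -0.    0.  ]
[0.18724664 0.32348465 0.08138195]
```

View pics/s9.png

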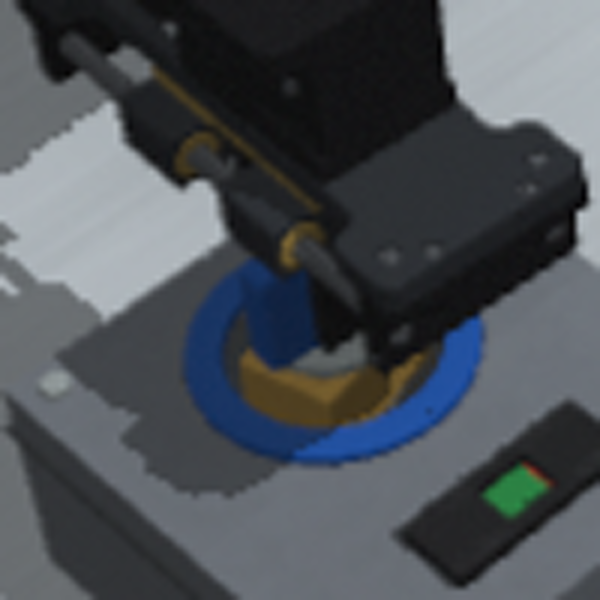

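The window is nearly all green, with a thin red sliver at (540,468). I'll go 3° further, relax the torque slightly, then release.

Request:
play_rows --plan '[[[0,0,0,0.2,0,0],[0,0,0,0.3,0,0],[0,0,0,0.3,0,0],[-0.05,0,0,0,0,0],[-0.05,0,0,0,0,0]]]'

```text
time_s: 14.05
tcp_pos: [0.5302, -0.1508, 0.1105]
ee_rot: [[0.001, -0.999, 0.046], [-0.0, 0.046, 0.999], [-1.0, -0.001, 0.0]]
wrist_force: [0.4, 0.0, 2.1]
gripper_width: 0.155
```

Request:
play_rows --plan '[[[0,0,0,0,0,0],[0,0,0,0,0,0],[0,0,0,0,0,0],[0,0,0,0,0,0],[0,0,0,0,0,0]]]' --hand 0.6

```text
time_s: 14.68
tcp_pos: [0.5299, -0.1508, 0.1105]
ee_rot: [[-0.0, -0.999, 0.046], [0.0, 0.046, 0.999], [-1.0, 0.0, 0.0]]
wrist_force: [0.7, -0.8, -1.1]
gripper_width: 0.578
```

```bash
python3 look.py w10; python3 -c "
from h import *
go((.5305,-.15,.211),175)
p,d=r.capture('scene');q=cv2.resize(p[200:300,150:250],None,fx=6,fy=6,interpolation=2)
cv2.imwrite('pics/s10.png',q)"
```

```text
cam at [ 0.52757583 -0.21730147  0.27214629] fwd [ 0.01040693  0.24487535 -0.96949871]
0.994421768707483 60.71157625080208
t 14.725 tcp [ 0.5299 -0.1508  0.1105] yaw 177.37 j [  1.   21.1 -18.8  -0.  -50.1  -3.6] F [ 0.2 -0.2  0.4] w 0.585
 shift cm [-10.05  -0.05   0.08] turn [ 0.24  0.   -0.  ]
```

View pics/w10.png

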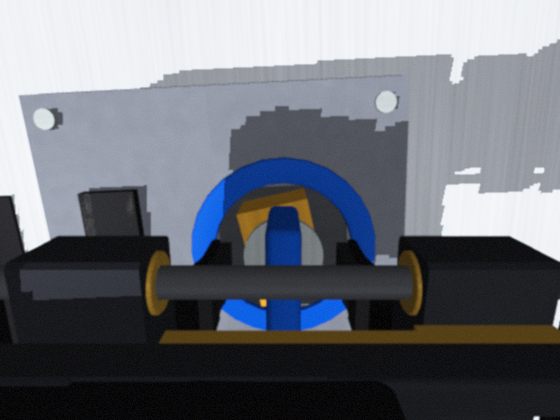

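View pics/s10.png

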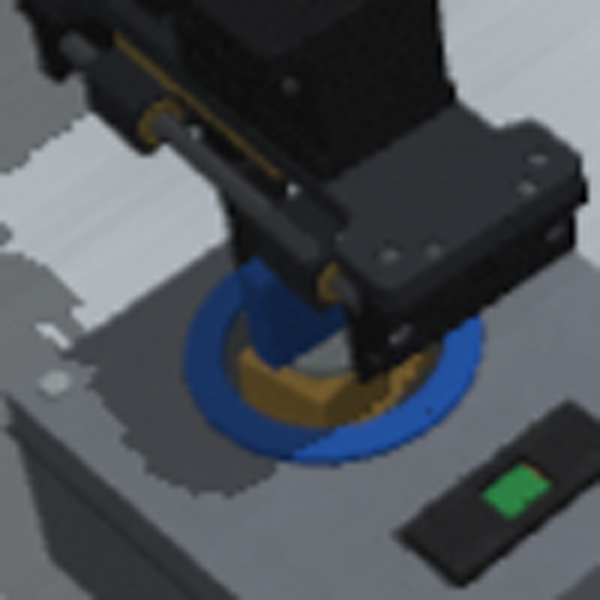

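The key is free at (284,260), midway between the open fingers and standing in the turned barrel, and the window is green. I'll retreat straight up.

Request:
play_rows --plan '[[[-1,0,0,0,0,0],[-3,0,0,0,0,0],[-6,0,0,0,0,0],[-10,0,0,0,0,0],[-14,0,0,0,0,0]]]'

```text
time_s: 15.4
tcp_pos: [0.5298, -0.1508, 0.2526]
ee_rot: [[0.001, -0.999, 0.046], [-0.0, 0.046, 0.999], [-1.0, -0.001, -0.0]]
wrist_force: [-0.5, -1.0, 0.1]
gripper_width: 0.6
```

Request:
play_rows --plan '[[[0,0,-5,0,0,0],[0,0,-10,0,0,0],[0,0,-13,0,0,0],[0,0,-13,0,0,0],[0,0,-13,0,0,0]]]'

```text
time_s: 16.02
tcp_pos: [0.5239, -0.2803, 0.2509]
ee_rot: [[0.0, -0.999, 0.046], [0.0, 0.046, 0.999], [-1.0, -0.0, 0.0]]
wrist_force: [0.6, 0.4, 0.0]
gripper_width: 0.6
```

```bash
python3 -c "
from meas import *
print({k:v for k,v in r.sense().items() if k in('time_s','tcp_pos','joint_velocities')})
for n,bx in (('scene',(185,225,230,290)),('top',(330,210,385,270))):
    p,d=r.capture(n);c=r.get_calibration(n);cv2.imwrite(f'pics/{n}11.png',p)
    hsv=cv2.cvtColor(p,cv2.COLOR_BGR2HSV);bl=cv2.inRange(hsv,(105,120,30),(130,255,255))>0
    a,b,e,f=bx;k=np.zeros_like(bl);k[b:f,a:e]=bl[b:f,a:e];X=cloud(c,d,k);T=X[(X[:,2]>.132)]
    print(n,len(T),np.percentile(T[:,2],[50,90]) if len(T) else '');print(cv2.minAreaRect((T[:,:2]*1000).astype(np.float32)))
    g=cv2.inRange(hsv,(50,100,60),(80,255,255));rr=cv2.inRange(hsv,(0,150,80),(6,255,255))
    a,b,e,f=(215,265,260,305) if n=='scene' else (335,185,380,212)
    print('green',(g[b:f,a:e]>0).sum(),'red',(rr[b:f,a:e]>0).sum())
q=cv2.imread('pics/scene11.png')[140:340,140:390];cv2.imwrite('pics/s11.png',cv2.resize(q,None,fx=3,fy=3,interpolation=2))
"
```

```text
{'time_s': 16.025, 'joint_velocities': array([ 0.91238406, -0.25151742, -0.26698813, -0.04990263,  0.07814633,
        0.13339115]), 'tcp_pos': array([ 0.52389684, -0.28030402,  0.25092032])}
scene 265 [0.14414649 0.14690511]
((530.8719482421875, -151.8856201171875), (54.11211013793945, 15.75964641571045), 87.67617797851562)
green 62 red 0
top 5 [0.13726448 0.40112026]
((510.2178649902344, -97.6854019165039), (4.799846649169922, 66.2355728149414), 37.90397644042969)
green 8 red 0
```

View pics/s11.png

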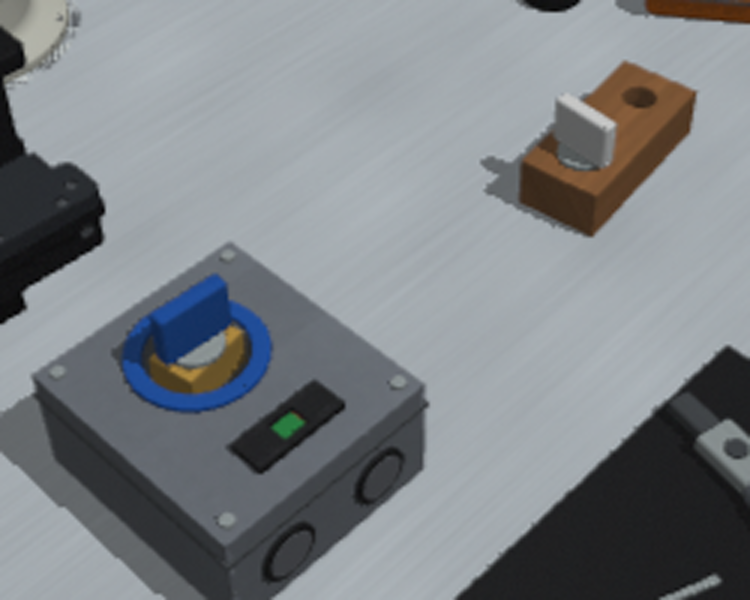

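View pics/top11.png

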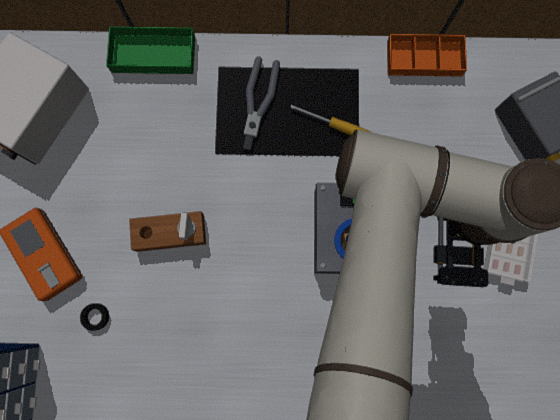

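The scene view shows the key upright in the lock, the window green at (288,426), the white key in its hole, and the gripper clear. In the top view the arm hides the lock. I'll hand in.

```bash
python3 -c "
from h import *
print(r.finish_job())"
```

```text
the job is handed in; nothing more can be done
None
```

The blue key stands in the lock, turned a quarter clockwise, and the job was handed in at about 16 s of the 51 s allowed. No verdict came back, so this rests on my own checks.

- **Seating:** I pushed the blade in until the collar met the brass, with 9.5 N upward on the wrist. The window was still red in the last picture before I seated and turned it.
- **Turn:** I turned the tool about 93° clockwise and commanded about 3° more before relaxing. I then opened the fingers and backed off up and to the side.
- **Final scene view:**
  - The window is all green, with no red pixels left.
  - The key handle is centred at (0.531, −0.152), against a measured lock centre of (0.5305, −0.150).
  - The handle's top is at about 0.146 m, which fits the collar sitting on the brass, and the key looks upright.
- **White key:** In both final views it is still in its hole and looks unmoved. I did not measure it.
- **Checks that failed or disagreed:**
  - The final top-camera check failed because the arm hid the lock, so the final key pose rests on the scene view alone.
  - The first key position differed by 2–3 mm between the three views.
  - The triangulated height of the window differed by about 5 mm between camera pairs. I relied on depth readings and contact force instead.

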